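Fetch the varnish jar from behind the bottles

TASK

The low amber varnish jar with the brass lid is hemmed in by three tall bottles on the dark wooden board: stand the three bottles out of the way on the green mat, then set the jar on the middle of the white mark of the free-turning turntable without turning it, and only then put each bottle back on the very place on the board it came from. Keep everything upright, set things down gently instead of dropping them, and leave the little brass plane and the gouge where they are.

Things in the scene. Friction and masses are not known exactly. Their poses are not given: they have to be found in the camera images.
- bottle_red: tall closed brown bottle with a red cap and a paper label, loose: foot 44 mm across, round body to 76 mm, sloping shoulder to 88 mm, neck 24 mm across, cap 32 mm across from 92 to 122 mm above the foot (grip it by the cap); about 0.2 kg. Origin: centre of its underside, z up. Starts on one of the board's three outer places
- bottle_blue: tall closed brown bottle with a blue cap and a paper label, loose: foot 44 mm across, round body to 76 mm, sloping shoulder to 88 mm, neck 24 mm across, cap 32 mm across from 92 to 122 mm above the foot (grip it by the cap); about 0.2 kg. Origin: centre of its underside, z up. Starts on one of the board's three outer places
- bottle_white: tall closed brown bottle with a white cap and a paper label, loose: foot 44 mm across, round body to 76 mm, sloping shoulder to 88 mm, neck 24 mm across, cap 32 mm across from 92 to 122 mm above the foot (grip it by the cap); about 0.2 kg. Origin: centre of its underside, z up. Starts on one of the board's three outer places
- jar: low closed round jar, amber with a brass lid, loose: 48 mm across (lid 50 mm, from 30 to 42 mm high), 42 mm high, about 0.15 kg. Origin: centre of its underside, z up. Starts in the midst of the bottles, about 13 mm from each
- board: fixed dark wooden stock board, 150 (x) by 190 (y) by 12 mm thick; origin: centre of its underside, so its top is at z = 12 mm. Four light rings 55 mm across mark places, in its own frame in mm: bottles at (-32, 0), (28, 60), (28, -60), jar at (28, 0), each to about 2 mm. Which bottle stands where is drawn afresh: only the start shows it
- mat: fixed flat green cutting mat, 130 (x) by 240 (y) by 4 mm thick; origin: centre of its underside, its top at z = 4 mm. The side area for the three bottles, which fit in a row along its y
- stand: base of the turntable, fixed, dark steel, 140 mm across; origin: centre of its underside, on the turning axis. On it a pale wooden platter 190 mm across, its top 32 mm above the bench, turns freely about the vertical (a touch of about 0.2 N at its rim turns it) and at rest stays where it is
- mark: white round mark with a blue rim, 62 mm across, flat on the platter's top (z = 32 mm), 60 mm from the turning axis; origin: its centre. Turns with the platter; its angle differs at each start
- plane: bystander: little brass plane with a wooden wedge, 26 by 75 mm, 38 mm high, loose on the bench beyond the work; origin: centre of its underside, its length along its y
- gouge: bystander: gouge with a pale wooden handle, about 215 mm long, 24 mm high, lying loose along its y on the bench beyond the work; origin: on the bench under the handle's front end, 110 mm from the blade tip
Things that resemble listed ones, but are neither listed nor needed, are in the scene too. Leave any purple look-alike of the bottle_red alone.

How it is judged:
By the outcome, as a careful person would: the job done as asked, in the order asked, and still so for the second after the job is handed in, with the robot touching nothing.
It also fails if it takes over 144 s, if anything falls off the work surface, if the arm or the gripper's body presses on something with over 40 N, if the wrist force passes 120 N, or if a joint passes its speed limit or range.

ROBOT

A 6-joint arm with a two-finger parallel gripper is mounted at the origin on the work surface. World frame = base frame: x ahead of the robot, y to its left, z up, the work surface at z = 0. Lengths are in m, angles in rad, forces in N, time in s.
With the tool pointing down it reaches from about 0.275 to 0.85 m from the base axis. Payload 19 kg.
Tool frame: the origin (TCP) lies at the very end of the fingers, on their centre line; the grasp point (between the pads) lies 19 mm behind it; z points along the fingers, y is the line along which they close (so a half turn about z gives the same grasp; the last joint's range is limited). The gripper opens to 85 mm and grips with 20 to 120 N. Pads are 22 mm wide; open, the fingers measure 114 mm over their backs; the gripper's body (76 mm by 85 mm) begins 54 mm behind the grasp point. The pads swing forward as they close: fully open they stand 13 mm farther back than shut.
Start: joints at [-1.424, 0.15, 1.437, -0, 1.554, -0.134], TCP at [0.159, -0.552, 0.231] pointing down, gripper open.
Joint ranges: [-2.8, 2.8], [-0.68, 2.1], [0.12, 2.68], [-1.39, 4.53], [0.16, 2.79], [-2.81, 2.81]. Speed limits (rad/s): [1.89, 1.89, 2.22, 3.01, 3.01, 3.01].

INTERFACE

Orientations are given as a unit quaternion [w, x, y, z].
In Python, from cell import ctrl gives the robot as it stands.
- The arm moves only by the tool play_rows, never from a script. Its argument "rows" is a list of rows, each a list of 5 numbers: the shift along the tool's x, y, z scaled (see below), then the turn about the tool's z scaled (see below), then the opening, from -1 (shut) to 1 (fully open). A call has 1 to 10 rows; each row is the pose to reach, as a shift and turn from the pose commanded when the call began, along the tool's axes at that moment; what a row does not reach only later rows make up. The controller multiplies each number of a shift by 0.15 m and each number of a turn by 120 degrees. A row lasts 1/8 s, in which the tool goes at most 62.5 mm and 10.7 degrees, less where a joint would pass 70% of its speed; a pose out of reach is approached as far as the arm can. A call with a number of a shift or a turn outside -1 to 1 is refused whole. A call with a gripper value outside its range is refused whole. The fingers move at their own pace and stop on an object; "newtons" is the grip in N (left out, the last holds). Time passes only in rows, so rows that repeat a pose let the fingers close. It gives the time, the measured TCP pose, the force, the opening and the grip force at its end, in the units of the state.
- ctrl.state(): the state, without advancing time (a new reading comes with each control period).
- ctrl.get_image(name): name is "side" or "top"; returns the picture (420x560x3 uint8, red, green, blue); there is no depth.
- ctrl.camera_info(name): a dict with "fx", "fy", "cx", "cy" (pixels), "k1" (the pictures are not rectified: a ray, as slopes to the right and down, at radius r is drawn at 1 + k1 r^2 times it, then the intrinsics apply), "position" and "rotation" of the camera in the world. Camera axes: x right, y down, z forward; pixel columns grow to the right and rows downward; lengths in m; the calibration is good to about 2 mm. A picture is of the moment at which its call begins. camera_info takes no time and is no camera call.
- ctrl.hand_in(): hands the job in; it is judged then, once.
Trained networks look in the newest picture that a camera, given by its name, has taken for a name from the list of things; names that differ only in an ending like _2 or _b are one class to them, and where a whole thing is asked for, a point or a joint stands for the part that bears it (a point fixed in the world has none). Each returns a list of dicts, best first, with "confidence" (0 to 1); they miss things now and then, are a little off and sometimes report something else, mostly with a low value. They report only what shows in the picture. A call takes as long as a camera call. They do not tell look-alikes from the thing itself.
- ctrl.recognise(camera, label): "location" ([x, y, z] in m, in world coordinates, good to about 4 mm: the middle of the surface that is visible of it).
- ctrl.regions_of(camera, label): "region" (420x560 bool, what is visible of it).
The state is a dict: "t": time; "joint_pos": joint angles; "joint_velocities": joint speeds; "effort": joint torques, N m; "ee_pos": TCP position; "tool_rot": TCP orientation; "force": force on the tool from outside, world axes, zero at the start; "ft_torque": the same for the moment, N m; "width": finger opening in m; "finger_force": force on a finger pad.
Only numpy, scipy, OpenCV 4.12 (cv2) and the standard library are available. Lean on these libraries where they do the work, as an engineer would, in place of code of your own. Each camera call takes 0.05 s, during which the arm holds its last target. There are 200 camera calls.

## Working session

There is one attempt and no reset: what is moved stays moved. The work goes in short steps, Python scripts to look and compute and a tool call to move; the robot and the scene stay as the last step left them, time stands still between calls to the robot, and variables do not carry over. Pictures are saved under pics/ and viewed, at most 14 in all, crops included, and the job is handed in when it is done.

Besides the shell and the picture viewer there is one more tool, called after "Call:" as name(argument=value, ...), one argument or row to a line, values as JSON. play_rows: Moves the arm, as the interface text tells. Its arguments: {"type":"object","properties":{"rows":{"type":"array"},"newtons":{"type":"number"}},"required":["rows"]}

```bash
mkdir -p pics; ls; cat > h.py <<'E'
import numpy as np, cv2
from cell import ctrl
def img(c,name=None):
    im=ctrl.get_image(c)
    if name: cv2.imwrite('pics/'+name,cv2.cvtColor(im,cv2.COLOR_RGB2BGR))
    return im
def ray(c,u,v):
    i=ctrl.camera_info(c)
    K=np.array([[i['fx'],0,i['cx']],[0,i['fy'],i['cy']],[0,0,1.]])
    p=cv2.undistortPoints(np.array([[[u,v]]],float),K,np.array([i['k1'],0,0,0,0.]))[0,0]
    # note: cv2 distortion model identical (1+k1 r^2)
    return np.array(i['position']),np.array(i['rotation'])@np.array([p[0],p[1],1])
def pt(c,u,v,z):
    o,d=ray(c,u,v); return o+d*(z-o[2])/d[2]
def proj(c,P):
    i=ctrl.camera_info(c)
    q=np.array(i['rotation']).T@(np.array(P)-np.array(i['position'])); x,y=q[:2]/q[2]; f=1+i['k1']*(x*x+y*y)
    return i['fx']*x*f+i['cx'],i['fy']*y*f+i['cy']
E
python3 - <<'E'
from h import *
for c in('top','side'):
    img(c,c+'0.png'); i=ctrl.camera_info(c); print(c,i['position'],np.round(i['rotation'],2).tolist(),i['fx'],i['k1'])
    for l in 'bottle_red bottle_blue bottle_white jar board mat stand mark plane gouge'.split():
        for d in ctrl.recognise(c,l): print(c,l,np.round(d['location'],3),round(d['confidence'],2),np.round(proj(c,d['location'])))
print(ctrl.state())
E
```

```text
pics
top [ 0.50001539 -0.03135821  0.93327786] [-0.06, 0.71, -0.7, 0.04] 409.7246431708362 0.00974353244076937Traceback (most recent call last):
  File "<stdin>", line 5, in <module>
  File "h.py", line 17, in proj
    q=np.array(i['rotation']).T@(np.array(P)-np.array(i['position'])); x,y=q[:2]/q[2]; f=1+i['k1']*(x*x+y*y)
      ~~~~~~~~~~~~~~~~~~~~~~~~~^^~~~~~~~~~~~~~~~~~~~~~~~~~~~~~~~~~~~~
ValueError: matmul: Input operand 1 has a mismatch in its core dimension 0, with gufunc signature (n?,k),(k,m?)->(n?,m?) (size 3 is different from 4)
```

```bash
ls pics
```

```text
top0.png
```

View pics/top0.png

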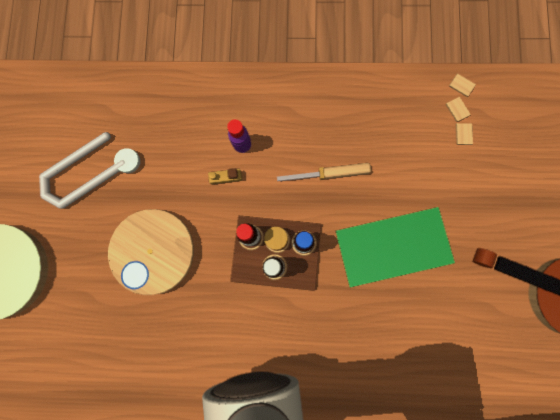

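The top view shows the turntable at (150,252) with its mark at (135,275). The board is around (277,253), with red at (245,233), blue at (304,241), white at (273,267) and the jar at (277,238). The mat is at (395,247). The purple look-alike is at (238,135), off the board. The camera rotation is a quaternion, so I'll fix the helper.

```bash
python3 - <<'E'
s=open('h.py').read()
s=s.replace("np.array(i['rotation'])","R(i)").replace("def img","def R(i):\n    w,x,y,z=i['rotation']; return Rotation.from_quat([x,y,z,w]).as_matrix()\ndef img",1).replace("import numpy","from scipy.spatial.transform import Rotation\nimport numpy",1)
open('h.py','w').write(s)
E
sed -i "s/i\['rotation'\])/X/;s/^X//" /dev/null
python3 - <<'E'
from h import *
for c in('top','side'):
    im=img(c,c+'1.png'); i=ctrl.camera_info(c); print(c,i['position'],i['rotation'])
    for l in 'bottle_red bottle_blue bottle_white jar board mat stand mark plane gouge'.split():
        for d in ctrl.recognise(c,l)[:5]:
            L=d.get('location'); print(c,l,np.round(L,3),round(d['confidence'],2),np.round(proj(c,L)))
    if c=='top':
        cv2.imwrite('pics/topcrop.png',cv2.cvtColor(cv2.resize(im[190:310,90:330],None,fx=3.3,fy=3.3,interpolation=cv2.INTER_CUBIC),cv2.COLOR_RGB2BGR))
s=ctrl.state(); print(s)
E
```

```text
top [ 0.50001539 -0.03135821  0.93327786] [-0.06479995  0.71265353 -0.69730328  0.0411589 ]
top bottle_red [0.565 0.063 0.12 ] 0.96 [248. 235.]
top bottle_red [0.779 0.089 0.081] 0.92 [242. 137.]
top bottle_blue [ 0.553 -0.048  0.133] 0.68 [304. 241.]
top bottle_white [0.503 0.01  0.136] 0.73 [274. 267.]
top jar [0.563 0.009 0.051] 0.71 [277. 239.]
top board [ 0.526 -0.003  0.012] 0.9 [282. 256.]
top mat [ 0.554 -0.255  0.005] 0.64 [396. 247.]
top stand [0.53  0.286 0.029] 0.64 [152. 252.]
top mark [0.476 0.316 0.032] 0.76 [136. 276.]
top mark [0.703 0.13  0.021] 0.17 [226. 177.]
top plane [0.705 0.13  0.021] 0.56 [226. 177.]
top gouge [ 0.72  -0.121  0.024] 0.72 [336. 171.]
side [0.1225467  0.58291274 0.98473333] [ 0.1129417  -0.33717122  0.8789225  -0.31789146]
side bottle_red [0.562 0.079 0.09 ] 0.76 [279. 237.]
side bottle_red [0.775 0.105 0.074] 0.69 [200. 196.]
side bottle_blue [ 0.552 -0.037  0.097] 0.59 [319. 205.]
side bottle_white [0.492 0.022 0.092] 0.62 [323. 238.]
side jar [0.556 0.02  0.055] 0.96 [299. 232.]
side board [0.507 0.05  0.017] 0.58 [306. 262.]
side mat [ 0.5
[... 320 characters left out ...]
1e+00,  1.50479751e-01,  1.43735901e+00,  1.00001149e-05,
        1.55381667e+00, -1.33992587e-01]), 'joint_velocities': array([ 0.0001591 ,  0.00103701,  0.00163277,  0.00134076, -0.00011483,
       -0.00113223]), 'effort': array([-2.03863885e-03, -7.12790394e+01, -5.71063364e+01, -2.83006038e-04,
        1.17743202e-03, -2.09943670e-05]), 'ee_pos': array([ 0.15934495, -0.55245896,  0.23129853]), 'tool_rot': array([-3.14152356e-05,  9.90158438e-01,  1.39950942e-01,  4.79776831e-06]), 'force': array([0.28654056, 0.56624034, 0.61433948]), 'ft_torque': array([0.04081008, 0.03075962, 0.04784802]), 'finger_force': 0.0, 'width': 0.08532240413368368}sed: couldn't edit /dev/null: not a regular file
```

View pics/topcrop.png

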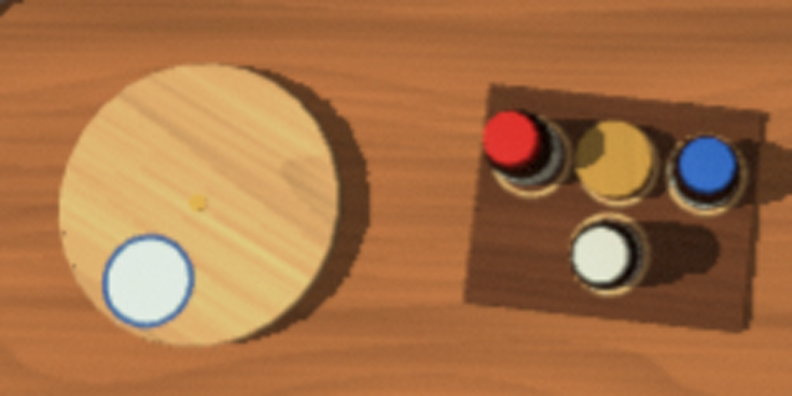

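View pics/side1.png

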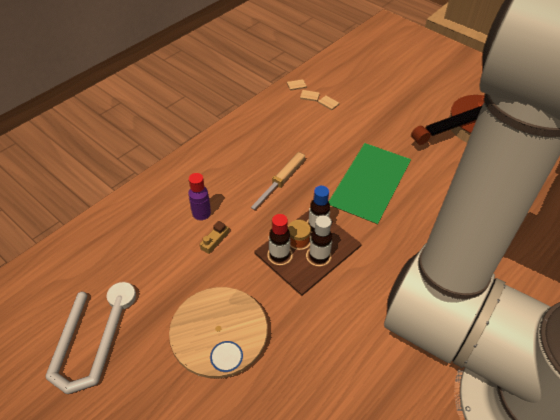

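The side view agrees. There are two red-capped candidates: (279,237), brown with a paper label and standing on the board, and (200,196), purple and off the board. The brown one is bottle_red, and the enlarged crop confirms it. Red stands at the +y place, blue at −y and white at −x. Next I'll measure precisely.

```bash
cat >> h.py <<'E'
from scipy.optimize import least_squares
def sil(c,x,y,z0,z1,r):
    a=np.linspace(0,2*np.pi,40)
    P=np.array([proj(c,[x+r*np.cos(t),y+r*np.sin(t),z]) for t in a for z in (z0,z1)],np.float32)
    return cv2.convexHull(P)[:,0]
def bbox_fit(c,m,x,y,z0,z1,r):
    "fit cylinder position so its silhouette bbox centre+centroid match the mask"
    v,u=np.nonzero(m)
    obs=np.array([(u.min()+u.max())/2,(v.min()+v.max())/2])
    cen=np.array([u.mean(),v.mean()])
    def f(p):
        h=sil(c,p[0],p[1],z0,z1,r); M=cv2.moments(h.reshape(-1,1,2))
        return np.array([M['m10']/M['m00'],M['m01']/M['m00']])-cen
    s=least_squares(f,[x,y],diff_step=1e-3); h=sil(c,*s.x,z0,z1,r)
    return s.x,m.sum(),cv2.contourArea(h.reshape(-1,1,2))
def colmask(im,col,c,P,rad=20):
    hsv=cv2.cvtColor(im,cv2.COLOR_RGB2HSV).astype(int); H,S,V=hsv[...,0],hsv[...,1],hsv[...,2]
    if col=='red': m=((H<6)|(H>174))&(S>170)&(V>100)
    if col=='blue': m=(H>100)&(H<125)&(S>130)&(V>70)
    if col=='white': m=(S<50)&(V>120)
    if col=='disc': m=(S<40)&(V>170)
    u,v=proj(c,P); U,Vv=np.meshgrid(range(im.shape[1]),range(im.shape[0]))
    m&=np.hypot(U-u,Vv-v)<rad
    n,l,st,_=cv2.connectedComponentsWithStats(m.astype(np.uint8))
    return l==1+np.argmax(st[1:,4]) if n>1 else m
E
python3 - <<'E'
from h import *
bd={}
for c in('top','side'):
    im=img(c)
    for n,x,y in(('red',.56,.07),('blue',.55,-.043),('white',.497,.015)):
        m=colmask(im,n,c,[x,y,.12]); print(c,n,*bbox_fit(c,m,x,y,.104,.134,.016))
    m=colmask(im,'disc',c,[.478,.317,.032]); 
    print(c,'mark',*bbox_fit(c,m,.478,.317,.032,.0321,.029))
    for l in('jar','board','mat','stand'):
        m=ctrl.regions_of(c,l)[0]['region'].astype(np.uint8); 
        z={'jar':.054,'board':.012,'mat':.004,'stand':.032}[l]
        cs=max(cv2.findContours(m,0,1)[0],key=cv2.contourArea)[:,0]
        W=np.array([pt(c,u,v,z)[:2] for u,v in cs])
        if l in('board','mat'):
            (cx,cy),wh,a=cv2.minAreaRect((W*1000).astype(np.float32)); print(c,l,cx,cy,wh,a)
        else:
            (cx,cy),r=cv2.minEnclosingCircle((W*1000).astype(np.float32)); print(c,l,cx,cy,r)
            if l=='jar': print(bbox_fit(c,m>0,.56,.01,.042,.054,.025))
E
```

```text
top red [0.57111762 0.07111618] 221 236.47292335680686
top blue [ 0.55690257 -0.04777045] 228 222.6955066814553
top white [0.50256174 0.01460917] 222 223.90578385815024Traceback (most recent call last):
  File "<stdin>", line 8, in <module>
  File "h.py", line 35, in bbox_fit
    s=least_squares(f,[x,y],diff_step=1e-3); h=sil(c,*s.x,z0,z1,r)
    return func(*args, **kwargs)
    vector_fun = VectorFunction(
        fun_wrapped,
    ...<6 lines>...
        workers=workers
    )
    self._update_fun()
    ~~~~~~~~~~~~~~~~^^
    self.f = self.fun_wrapped(xp_copy(self.x))
             ~~~~~~~~~~~~~~~~^^^^^^^^^^^^^^^^^
    return np.atleast_1d(self.fun(x))
                         ~~~~~~~~^^^
    return self.f(x, *self.args, **self.kwargs)
           ~~~~~~^^^^^^^^^^^^^^^^^^^^^^^^^^^^^^
  File "h.py", line 33, in f
    h=sil(c,p[0],p[1],z0,z1,r); M=cv2.moments(h.reshape(-1,1,2))
  File "h.py", line 25, in sil
    P=np.array([proj(c,[x+r*np.cos(t),y+r*np.sin(t),z]) for t in a for z in (z0,z1)],np.float32)
                ~~~~^^^^^^^^^^^^^^^^^^^^^^^^^^^^^^^^^^^
  File "h.py", line 19, in proj
    i=ctrl.camera_info(c)
ValueError: time passes only in moves, steps and waits
```

```bash
sed -i "s/ctrl.camera_info(c)/info(c)/; s/^from cell import ctrl/from cell import ctrl\nimport functools\n@functools.cache\ndef info(c): return ctrl.camera_info(c)/" h.py
cat > m.py <<'E'
from h import *
for c in('top','side'):
    im=img(c)
    for n,x,y in(('red',.56,.07),('blue',.55,-.043),('white',.497,.015)):
        m=colmask(im,n,c,[x,y,.12]); print(c,n,*bbox_fit(c,m,x,y,.104,.134,.016))
    m=colmask(im,'disc',c,[.478,.317,.032]); 
    print(c,'mark',*bbox_fit(c,m,.478,.317,.032,.0321,.029))
    for l in('jar','board','mat','stand'):
        m=ctrl.regions_of(c,l)[0]['region'].astype(np.uint8); 
        z={'jar':.054,'board':.012,'mat':.004,'stand':.032}[l]
        cs=max(cv2.findContours(m,0,1)[0],key=cv2.contourArea)[:,0]
        W=np.array([pt(c,u,v,z)[:2] for u,v in cs])
        if l in('board','mat'):
            (cx,cy),wh,a=cv2.minAreaRect((W*1000).astype(np.float32)); print(c,l,cx,cy,wh,a)
        else:
            (cx,cy),r=cv2.minEnclosingCircle((W*1000).astype(np.float32)); print(c,l,cx,cy,r)
            if l=='jar': print(bbox_fit(c,m>0,.56,.01,.042,.054,.025))
E
python3 m.py
```

```text
top red [0.57108012 0.07118715] 221 236.48655872559175
top blue [ 0.55697449 -0.04777694] 227 222.70738186920062
top white [0.50252457 0.01467386] 223 223.92571623297408
top mark [0.47921077 0.32028984] 462 550.1631659750128
top jar 565.6217041015625 12.137763977050781 25.1688175201416
(array([0.56541241, 0.01263911]), np.int64(414), 429.66834491165355)
top board 535.9634399414062 13.086265563964844 (193.10723876953125, 149.67469787597656) 85.45690155029297
top mat 555.7589721679688 -252.5260467529297 (130.20628356933594, 242.42587280273438) 14.552148818969727
top stand 531.083251953125 289.14007568359375 95.29016876220703
side red [0.57039389 0.07087539] 254 293.5455364403315
side blue [ 0.55573855 -0.04653978] 215 271.975060087163
side white [ 0.51276383 -0.01285875] 2 287.1400259749498
side mark [0.47672628 0.2937101 ] 4 684.8031144738197
side jar 554.951416015625 24.646636962890625 37.354034423828125
(array([0.55692596, 0.01970758]), np.int64(492), 405.2085002537351)
side board 531.8085327148438 16.527145385742188 (196.29368591308594, 153.06739807128906) 85.52574920654297
side mat 551.8697509765625 -250.14500427246094 (133.45498657226562, 243.6982879638672) 14.545336723327637
side stand 527.5427856445312 293.0899963378906 96.99040985107422
```

Call:
play_rows(
  rows=[
    [0.875,-0.63,-0.13,0.134,0.2],
    [0.875,-0.63,-0.13,0.134,0.2],
    [0.875,-0.63,-0.13,0.134,0.2],
    [0.875,-0.63,-0.13,0.134,0.2],
    [0.875,-0.63,-0.13,0.134,0.2],
  ],
  newtons=40,
)

```text
t: 2.38
ee_pos: [0.2591, -0.4256, 0.2508]
tool_rot: [0.0, 1.0, 0.0, -0.0]
force: [0.3, 0.1, 1.3]
width: 0.0511
finger_force: 0.0
```

Call:
play_rows(
  rows=[
    [0.661,-0.841,0,0,0.2],
    [0.661,-0.841,0,0,0.2],
    [0.661,-0.841,0,0,0.2],
    [0.661,-0.841,0,0,0.2],
  ],
)

```text
t: 2.88
ee_pos: [0.3591, -0.2985, 0.2506]
tool_rot: [-0.0, 1.0, 0.001, -0.0]
force: [-1.0, -0.3, -0.6]
width: 0.0514
finger_force: 0.0
```

Call:
play_rows(
  rows=[
    [0.661,-0.841,0,0,0.2],
    [0.661,-0.841,0,0,0.2],
    [0.661,-0.841,0,0,0.2],
    [0.661,-0.841,0,0,0.2],
  ],
)

```text
t: 3.38
ee_pos: [0.4582, -0.1729, 0.2503]
tool_rot: [-0.0, 1.0, 0.001, -0.0]
force: [-0.7, -0.4, -0.1]
width: 0.0511
finger_force: 0.0
```

Call:
play_rows(
  rows=[
    [0.661,-0.841,0,0,0.2],
    [0.661,-0.841,0,0,0.2],
    [0.661,-0.841,0,0,0.2],
    [0.661,-0.841,0,0,0.2],
    [0.661,-0.841,0,0,0.2],
  ],
)

```text
t: 4.0
ee_pos: [0.5563, -0.0486, 0.2504]
tool_rot: [0.0, 1.0, -0.001, -0.0]
force: [0.6, 1.4, -0.7]
width: 0.0511
finger_force: 0.0
```

Call:
play_rows(
  rows=[
    [0,0,0.3,0,0.2],
    [0,0,0.6,0,0.2],
    [0,0,0.75,0,0.2],
    [0,0,0.87,0,0.2],
    [0,0,0.98,0,0.2],
    [0,0,0.98,0,0.2],
    [0,0,0.98,0,0.2],
  ],
)

```text
t: 4.88
ee_pos: [0.557, -0.047, 0.1046]
tool_rot: [0.0, 1.0, 0.0, 0.0]
force: [-1.1, -0.2, 0.8]
width: 0.0512
finger_force: 0.0
```

```bash
python3 - <<'E'
from h import *
for _ in range(3):
    im=img('top'); s=ctrl.state(); print(s['ee_pos'],s['force'],s['width'])
im=img('side'); cv2.imwrite('pics/a.png',cv2.cvtColor(cv2.resize(im[150:300,220:420],None,fx=4,fy=4),cv2.COLOR_RGB2BGR))
E
```

```text
[ 0.55707308 -0.04690953  0.104717  ] [ 0.34920933  0.79173531 -0.09177501] 0.05137597218416427
[ 0.5570858  -0.04683605  0.10471821] [0.30743469 0.0563098  0.13775989] 0.05129164668466377
[ 0.55698139 -0.04682041  0.10455554] [ 0.94740487 -0.02739967 -0.08097796] 0.051506719450032996
```

View pics/a.png

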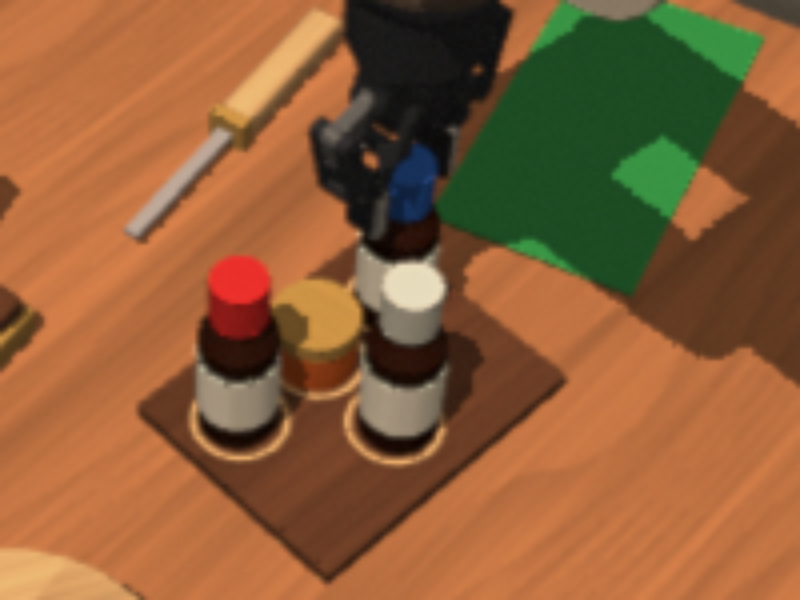

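The crop shows the fingers on either side of the blue cap at about (385,180), clear of the other bottles. I'll grip.

Call:
play_rows(
  rows=[
    [0,0,0,0,0],
    [0,0,0,0,-0.15],
    [0,0,0,0,-0.25],
    [0,0,0,0,-0.4],
    [0,0,0,0,-0.5],
    [0,0,0,0,-0.5],
  ],
  newtons=30,
)

```text
t: 5.82
ee_pos: [0.5568, -0.0469, 0.104]
tool_rot: [0.0, 1.0, 0.0, 0.0]
force: [-0.4, -3.1, 5.1]
width: 0.0314
finger_force: 30.2
```

Call:
play_rows(
  rows=[
    [0,0,-0.05,0,-0.5],
    [0,0,-0.2,0,-0.5],
    [0,0,-0.45,0,-0.5],
    [0,0,-0.7,0,-0.5],
    [0,0,-0.9,0,-0.5],
    [0,0,-0.98,0,-0.5],
    [0,0,-0.98,0,-0.5],
  ],
)

```text
t: 6.7
ee_pos: [0.5566, -0.0467, 0.2507]
tool_rot: [-0.0, 1.0, 0.0, 0.0]
force: [0.0, -0.1, -3.1]
width: 0.0311
finger_force: 30.2
```

Call:
play_rows(
  rows=[
    [0.01,0.1,0,0,-0.5],
    [0.02,0.3,0,0,-0.5],
    [0.04,0.6,0,0,-0.5],
    [0.055,0.92,0,0,-0.5],
  ],
)

```text
t: 7.2
ee_pos: [0.5645, -0.1866, 0.2494]
tool_rot: [-0.0, 1.0, 0.0, -0.001]
force: [0.6, 0.1, -2.1]
width: 0.0313
finger_force: 30.1
```

Call:
play_rows(
  rows=[
    [0.01,0.3,0,0,-0.5],
    [0.03,0.6,0,0,-0.5],
    [0.05,0.8,0,0,-0.5],
    [0.055,0.9,0,0,-0.5],
    [0.055,0.92,0,0,-0.5],
    [0.055,0.92,0,0,-0.5],
  ],
)

```text
t: 7.95
ee_pos: [0.5732, -0.3221, 0.2506]
tool_rot: [-0.0, 1.0, 0.0, -0.0]
force: [0.0, 1.0, -2.3]
width: 0.0311
finger_force: 30.4
```

Call:
play_rows(
  rows=[
    [0,0,0.1,0,-0.5],
    [0,0,0.3,0,-0.5],
    [0,0,0.5,0,-0.5],
    [0,0,0.7,0,-0.5],
    [0,0,0.85,0,-0.5],
    [0,0,0.92,0,-0.5],
    [0,0,0.94,0,-0.5],
    [0,0,0.94,0,-0.5],
  ],
)

```text
t: 8.95
ee_pos: [0.5734, -0.3228, 0.1104]
tool_rot: [0.0, 1.0, 0.0, 0.0]
force: [-0.2, 0.2, -2.2]
width: 0.0311
finger_force: 30.3
```

Call:
play_rows(
  rows=[
    [0,0,0.02,0,-0.5],
    [0,0,0.04,0,-0.5],
    [0,0,0.055,0,-0.5],
    [0,0,0.065,0,-0.5],
    [0,0,0.075,0,-0.5],
    [0,0,0.082,0,-0.5],
    [0,0,0.088,0,-0.5],
    [0,0,0.088,0,-0.5],
  ],
)

```text
t: 9.95
ee_pos: [0.5732, -0.3227, 0.0965]
tool_rot: [-0.0, 1.0, 0.0, -0.0]
force: [0.9, -0.6, -2.0]
width: 0.0309
finger_force: 30.3
```

Call:
play_rows(
  rows=[
    [0,0,0.003,0,-0.5],
    [0,0,0.006,0,-0.5],
    [0,0,0.006,0,-0.5],
    [0,0,0.006,0,-0.5],
  ],
)

```text
t: 10.45
ee_pos: [0.5733, -0.3229, 0.0959]
tool_rot: [0.0, 1.0, 0.0, 0.0]
force: [0.7, 0.2, 2.8]
width: 0.0312
finger_force: 30.5
```

Call:
play_rows(
  rows=[
    [0,0,0,0,-0.1],
    [0,0,0,0,0.05],
    [0,0,0,0,0.2],
    [0,0,0,0,0.2],
  ],
)

```text
t: 10.95
ee_pos: [0.5732, -0.3228, 0.0957]
tool_rot: [-0.0, 1.0, 0.0, -0.0]
force: [0.3, 1.4, -0.3]
width: 0.0513
finger_force: 0.0
```

Call:
play_rows(
  rows=[
    [0,0,-0.1,0,0.2],
    [0,0,-0.4,0,0.2],
    [0,0,-0.8,0,0.2],
    [0,0,-1,0,0.2],
    [0,0,-1,0,0.2],
  ],
)

```text
t: 11.58
ee_pos: [0.5738, -0.3232, 0.2497]
tool_rot: [0.002, 1.0, 0.0, 0.002]
force: [0.6, 0.2, 0.5]
width: 0.0509
finger_force: 0.0
```

Call:
play_rows(
  rows=[
    [-0.157,-0.75,-0.02,0,0.2],
    [-0.157,-0.75,-0.02,0,0.2],
    [-0.157,-0.75,-0.02,0,0.2],
  ],
)

```text
t: 11.95
ee_pos: [0.5491, -0.2073, 0.2493]
tool_rot: [-0.0, 1.0, 0.002, 0.0]
force: [0.6, 0.1, -0.1]
width: 0.0511
finger_force: 0.0
```

Call:
play_rows(
  rows=[
    [-0.157,-0.75,0,0,0.2],
    [-0.157,-0.75,0,0,0.2],
    [-0.157,-0.75,0,0,0.2],
  ],
)

```text
t: 12.32
ee_pos: [0.5255, -0.0955, 0.2489]
tool_rot: [-0.0, 1.0, 0.001, 0.0]
force: [-0.3, -0.6, 0.1]
width: 0.0509
finger_force: 0.0
```

Call:
play_rows(
  rows=[
    [-0.157,-0.75,0,0,0.2],
    [-0.157,-0.75,0,0,0.2],
    [-0.157,-0.75,0,0,0.2],
    [-0.157,-0.75,0,0,0.2],
    [-0.157,-0.75,0,0,0.2],
    [-0.157,-0.75,0,0,0.2],
  ],
)

```text
t: 13.08
ee_pos: [0.5027, 0.0138, 0.2485]
tool_rot: [-0.0, 1.0, -0.001, -0.0]
force: [-0.3, -0.0, 0.3]
width: 0.0514
finger_force: 0.0
```

Call:
play_rows(
  rows=[
    [0,0,0.3,0,0.2],
    [0,0,0.6,0,0.2],
    [0,0,0.8,0,0.2],
    [0,0,0.9,0,0.2],
    [0,0,0.963,0,0.2],
    [0,0,0.963,0,0.2],
    [0,0,0.963,0,0.2],
  ],
)

```text
t: 13.95
ee_pos: [0.503, 0.0147, 0.1052]
tool_rot: [0.0, 1.0, 0.0, 0.001]
force: [-0.3, -0.4, 0.7]
width: 0.0514
finger_force: 0.0
```

Call:
play_rows(
  rows=[
    [0,0,0,0,0],
    [0,0,0,0,-0.15],
    [0,0,0,0,-0.25],
    [0,0,0,0,-0.4],
    [0,0,0,0,-0.5],
    [0,0,0,0,-0.5],
  ],
)

```text
t: 14.7
ee_pos: [0.5028, 0.0144, 0.1047]
tool_rot: [0.0, 1.0, 0.0, 0.0]
force: [-0.1, -3.7, 4.8]
width: 0.0313
finger_force: 29.6
```

Call:
play_rows(
  rows=[
    [0,0,-0.05,0,-0.5],
    [0,0,-0.2,0,-0.5],
    [0,0,-0.45,0,-0.5],
    [0,0,-0.7,0,-0.5],
    [0,0,-0.9,0,-0.5],
    [0,0,-0.967,0,-0.5],
    [0,0,-0.967,0,-0.5],
  ],
)

```text
t: 15.58
ee_pos: [0.5024, 0.0148, 0.249]
tool_rot: [-0.0, 1.0, 0.0, -0.0]
force: [0.4, 0.5, -3.0]
width: 0.0311
finger_force: 30.3
```

Call:
play_rows(
  rows=[
    [0.02,0.1,0,0,-0.5],
    [0.06,0.3,0,0,-0.5],
    [0.12,0.6,0,0,-0.5],
    [0.172,0.887,0,0,-0.5],
  ],
)

```text
t: 16.08
ee_pos: [0.5281, -0.1203, 0.248]
tool_rot: [-0.0, 1.0, 0.0, -0.001]
force: [1.0, -0.1, -1.9]
width: 0.0308
finger_force: 30.3
```

Call:
play_rows(
  rows=[
    [0.06,0.3,0,0,-0.5],
    [0.11,0.58,0,0,-0.5],
    [0.15,0.78,0,0,-0.5],
    [0.168,0.86,0,0,-0.5],
    [0.172,0.887,0,0,-0.5],
    [0.172,0.887,0,0,-0.5],
  ],
)

```text
t: 16.82
ee_pos: [0.554, -0.2509, 0.249]
tool_rot: [-0.0, 1.0, 0.0, -0.0]
force: [-0.3, 0.6, -3.3]
width: 0.0312
finger_force: 30.5
```

Call:
play_rows(
  rows=[
    [0,0,0.1,0,-0.5],
    [0,0,0.3,0,-0.5],
    [0,0,0.5,0,-0.5],
    [0,0,0.7,0,-0.5],
    [0,0,0.85,0,-0.5],
    [0,0,0.92,0,-0.5],
    [0,0,0.94,0,-0.5],
    [0,0,0.94,0,-0.5],
  ],
)

```text
t: 17.82
ee_pos: [0.5544, -0.2513, 0.1089]
tool_rot: [0.0, 1.0, 0.0, 0.0]
force: [0.4, 1.1, -2.4]
width: 0.0311
finger_force: 30.4
```

Call:
play_rows(
  rows=[
    [0,0,0.02,0,-0.5],
    [0,0,0.04,0,-0.5],
    [0,0,0.055,0,-0.5],
    [0,0,0.063,0,-0.5],
    [0,0,0.07,0,-0.5],
    [0,0,0.076,0,-0.5],
    [0,0,0.08,0,-0.5],
    [0,0,0.083,0,-0.5],
    [0,0,0.083,0,-0.5],
  ],
)

```text
t: 18.95
ee_pos: [0.5544, -0.2516, 0.0966]
tool_rot: [0.0, 1.0, 0.0, 0.001]
force: [-0.8, 1.1, 6.4]
width: 0.031
finger_force: 31.1
```

Contact (+6 N). Release, rise, then go to red at (0.5708, 0.071).

Call:
play_rows(
  rows=[
    [0,0,0,0,-0.1],
    [0,0,0,0,0.05],
    [0,0,0,0,0.2],
    [0,0,0,0,0.2],
  ],
)

```text
t: 19.45
ee_pos: [0.5541, -0.2514, 0.0958]
tool_rot: [-0.0, 1.0, 0.0, -0.0]
force: [-0.4, 0.4, -0.4]
width: 0.0516
finger_force: 0.0
```

Call:
play_rows(
  rows=[
    [0,0,-0.1,0,0.2],
    [0,0,-0.4,0,0.2],
    [0,0,-0.8,0,0.2],
    [0,0,-1,0,0.2],
    [0,0,-1,0,0.2],
    [0,0,-1,0,0.2],
  ],
)

```text
t: 20.2
ee_pos: [0.5539, -0.2512, 0.2456]
tool_rot: [-0.0, 1.0, 0.0, -0.0]
force: [-0.2, 0.9, -0.0]
width: 0.0507
finger_force: 0.0
```

Call:
play_rows(
  rows=[
    [0.036,-0.717,0,0,0.2],
    [0.036,-0.717,0,0,0.2],
    [0.036,-0.717,0,0,0.2],
  ],
)

```text
t: 20.58
ee_pos: [0.5593, -0.1411, 0.2452]
tool_rot: [-0.001, 1.0, 0.002, -0.001]
force: [-0.9, -0.1, 0.3]
width: 0.0515
finger_force: 0.0
```

Call:
play_rows(
  rows=[
    [0.036,-0.717,0,0,0.2],
    [0.036,-0.717,0,0,0.2],
    [0.036,-0.717,0,0,0.2],
  ],
)

```text
t: 20.95
ee_pos: [0.5647, -0.0344, 0.2452]
tool_rot: [-0.0, 1.0, 0.001, -0.001]
force: [-0.2, -0.6, 0.3]
width: 0.0512
finger_force: 0.0
```

Call:
play_rows(
  rows=[
    [0.036,-0.717,0,0,0.2],
    [0.036,-0.717,0,0,0.2],
    [0.036,-0.717,0,0,0.2],
    [0.036,-0.717,0,0,0.2],
    [0.036,-0.717,0,0,0.2],
    [0.036,-0.717,0,0,0.2],
  ],
)

```text
t: 21.7
ee_pos: [0.5703, 0.0702, 0.2458]
tool_rot: [0.0, 1.0, -0.001, -0.0]
force: [-1.0, 0.5, -0.3]
width: 0.0512
finger_force: 0.0
```

Call:
play_rows(
  rows=[
    [0,0,0.3,0,0.2],
    [0,0,0.6,0,0.2],
    [0,0,0.8,0,0.2],
    [0,0,0.9,0,0.2],
    [0,0,0.943,0,0.2],
    [0,0,0.943,0,0.2],
    [0,0,0.943,0,0.2],
  ],
)

```text
t: 22.58
ee_pos: [0.5708, 0.0713, 0.1055]
tool_rot: [-0.0, 1.0, 0.0, 0.001]
force: [-0.7, -0.4, 0.8]
width: 0.0513
finger_force: 0.0
```

Call:
play_rows(
  rows=[
    [0,0,0,0,0],
    [0,0,0,0,-0.15],
    [0,0,0,0,-0.25],
    [0,0,0,0,-0.4],
    [0,0,0,0,-0.5],
    [0,0,0,0,-0.5],
  ],
)

```text
t: 23.32
ee_pos: [0.5705, 0.0711, 0.1048]
tool_rot: [0.0, 1.0, 0.0, 0.0]
force: [-0.1, -3.0, 4.3]
width: 0.0311
finger_force: 30.1
```

Call:
play_rows(
  rows=[
    [0,0,-0.05,0,-0.5],
    [0,0,-0.2,0,-0.5],
    [0,0,-0.45,0,-0.5],
    [0,0,-0.7,0,-0.5],
    [0,0,-0.9,0,-0.5],
    [0,0,-0.967,0,-0.5],
    [0,0,-0.967,0,-0.5],
  ],
)

```text
t: 24.2
ee_pos: [0.5702, 0.0714, 0.2492]
tool_rot: [-0.0, 1.0, 0.0, -0.0]
force: [1.4, 0.1, -2.6]
width: 0.0313
finger_force: 30.0
```

Call:
play_rows(
  rows=[
    [-0.01,0.1,0,0,-0.5],
    [-0.04,0.3,0,0,-0.5],
    [-0.08,0.58,0,0,-0.5],
    [-0.116,0.834,0,0,-0.5],
  ],
)

```text
t: 24.7
ee_pos: [0.552, -0.0558, 0.2482]
tool_rot: [-0.0, 1.0, -0.0, -0.001]
force: [0.2, -0.2, -0.7]
width: 0.031
finger_force: 29.9
```

Call:
play_rows(
  rows=[
    [-0.035,0.26,0,0,-0.5],
    [-0.07,0.5,0,0,-0.5],
    [-0.1,0.7,0,0,-0.5],
    [-0.112,0.8,0,0,-0.5],
    [-0.116,0.834,0,0,-0.5],
    [-0.116,0.834,0,0,-0.5],
  ],
)

```text
t: 25.45
ee_pos: [0.5355, -0.1786, 0.2492]
tool_rot: [-0.0, 1.0, 0.0, -0.0]
force: [0.0, 0.1, -1.4]
width: 0.0309
finger_force: 29.9
```

Call:
play_rows(
  rows=[
    [0,0,0.1,0,-0.5],
    [0,0,0.3,0,-0.5],
    [0,0,0.5,0,-0.5],
    [0,0,0.7,0,-0.5],
    [0,0,0.85,0,-0.5],
    [0,0,0.92,0,-0.5],
    [0,0,0.94,0,-0.5],
    [0,0,0.94,0,-0.5],
  ],
)

```text
t: 26.45
ee_pos: [0.5357, -0.1789, 0.1089]
tool_rot: [0.0, 1.0, 0.0, 0.0]
force: [0.6, -0.7, -2.2]
width: 0.0308
finger_force: 30.0
```

Call:
play_rows(
  rows=[
    [0,0,0.02,0,-0.5],
    [0,0,0.04,0,-0.5],
    [0,0,0.055,0,-0.5],
    [0,0,0.063,0,-0.5],
    [0,0,0.07,0,-0.5],
    [0,0,0.075,0,-0.5],
    [0,0,0.079,0,-0.5],
    [0,0,0.081,0,-0.5],
    [0,0,0.081,0,-0.5],
  ],
)

```text
t: 27.58
ee_pos: [0.5357, -0.179, 0.0967]
tool_rot: [0.0, 1.0, 0.0, 0.0]
force: [-1.1, -0.2, 6.3]
width: 0.0312
finger_force: 30.4
```

Call:
play_rows(
  rows=[
    [0,0,0,0,-0.1],
    [0,0,0,0,0.05],
    [0,0,0,0,0.2],
    [0,0,0,0,0.2],
  ],
)

```text
t: 28.08
ee_pos: [0.5355, -0.1789, 0.0962]
tool_rot: [-0.0, 1.0, 0.0, -0.0]
force: [-0.5, 0.2, 0.3]
width: 0.0513
finger_force: 0.0
```

Call:
play_rows(
  rows=[
    [0,0,-0.1,0,0.2],
    [0,0,-0.4,0,0.2],
    [0,0,-0.8,0,0.2],
    [0,0,-1,0,0.2],
    [0,0,-1,0,0.2],
    [0,0,-1,0,0.2],
  ],
)

```text
t: 28.82
ee_pos: [0.5353, -0.1788, 0.2461]
tool_rot: [-0.0, 1.0, 0.0, -0.0]
force: [1.2, 0.4, -0.9]
width: 0.0512
finger_force: 0.0
```

```bash
cat > m2.py <<'E'
from h import *
for c in('top','side'):
    im=img(c,c+'2.png')
    m=ctrl.regions_of(c,'mark')[0]['region']
    print(c,'mark',*bbox_fit(c,m,.478,.317,.032,.0321,.031))
    m=ctrl.regions_of(c,'jar')[0]['region']; print(c,'jar',*bbox_fit(c,m,.56,.01,.042 if c=='top' else .012,.054,.025))
    m=ctrl.regions_of(c,'stand')[0]['region']; print(c,'stand',*bbox_fit(c,m,.53,.29,.02,.032,.095))
E
python3 m2.py
```

```text
top mark [0.47936563 0.31936339] 580 628.6336372302612
top jar [0.5651133  0.01267718] 406 429.6996941380203
top stand [0.53103681 0.29146642] 5868 5859.1031303827185
side mark [0.47754849 0.32004098] 752 811.6467013438232
side jar [0.56338937 0.01228547] 551 578.726728657959
side stand [0.52927826 0.29201823] 6886 7145.872501465026
```

View pics/side2.png

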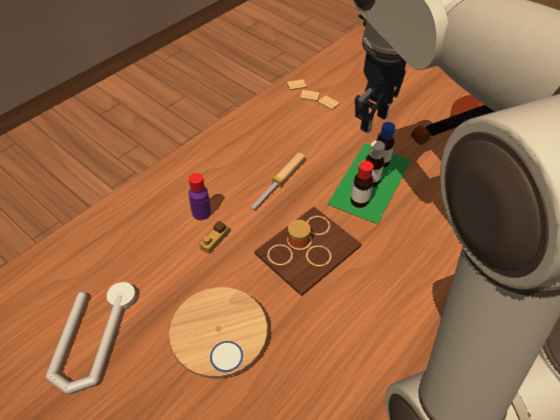

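The view shows the three bottles upright on the mat around (365,185), (377,165) and (387,142). The jar is alone on the board at (299,235), and the mark at (227,356) hasn't moved. Next I go to the jar, turning the closing line so it lies radial to the turntable.

Call:
play_rows(
  rows=[
    [0.097,-0.638,0,0,0.6],
    [0.097,-0.638,0,0,0.6],
    [0.097,-0.638,0,0,0.6],
  ],
)

```text
t: 29.6
ee_pos: [0.5502, -0.0812, 0.2464]
tool_rot: [-0.0, 1.0, 0.001, 0.0]
force: [0.0, -0.4, 0.4]
width: 0.0685
finger_force: 0.0
```

Call:
play_rows(
  rows=[
    [0.097,-0.638,0,-0.08,0.6],
    [0.097,-0.638,0,-0.16,0.6],
    [0.097,-0.638,0,-0.24,0.6],
    [0.097,-0.638,0,-0.32,0.6],
    [0.097,-0.638,0,-0.4,0.6],
    [0.097,-0.638,0,-0.48,0.6],
    [0.097,-0.638,0,-0.512,0.6],
    [0.097,-0.638,0,-0.512,0.6],
  ],
)

```text
t: 30.6
ee_pos: [0.5646, 0.0118, 0.2462]
tool_rot: [-0.0, 0.86, 0.51, -0.0]
force: [0.7, -0.2, 0.6]
width: 0.0685
finger_force: 0.0
```

Call:
play_rows(
  rows=[
    [0,0,0.3,0,0.6],
    [0,0,0.6,0,0.6],
    [0,0,0.8,0,0.6],
    [0,0,0.967,0,0.6],
    [0,0,0.967,0,0.6],
    [0,0,0.967,0,0.6],
  ],
)

```text
t: 31.35
ee_pos: [0.5651, 0.0122, 0.1024]
tool_rot: [0.0, 0.86, 0.51, 0.0]
force: [0.3, -0.4, -1.1]
width: 0.068
finger_force: 0.0
```

Call:
play_rows(
  rows=[
    [0,0,0.15,0,0.6],
    [0,0,0.28,0,0.6],
    [0,0,0.37,0,0.6],
    [0,0,0.44,0,0.6],
    [0,0,0.49,0,0.6],
    [0,0,0.49,0,0.6],
    [0,0,0.49,0,0.6],
  ],
)

```text
t: 32.22
ee_pos: [0.5649, 0.0125, 0.0283]
tool_rot: [0.0, 0.86, 0.511, 0.0]
force: [0.5, 0.2, -0.2]
width: 0.0683
finger_force: 0.0
```

Call:
play_rows(
  rows=[
    [0,0,0,0,0.4],
    [0,0,0,0,0.25],
    [0,0,0,0,0.15],
    [0,0,0,0,0.05],
    [0,0,0,0,0],
    [0,0,0,0,0],
  ],
)

```text
t: 32.98
ee_pos: [0.5647, 0.0124, 0.0282]
tool_rot: [0.0, 0.86, 0.511, 0.0]
force: [-2.0, 0.6, 5.6]
width: 0.0488
finger_force: 30.0
```

Call:
play_rows(
  rows=[
    [0,0,-0.05,0,0],
    [0,0,-0.2,0,0],
    [0,0,-0.4,0,0],
    [0,0,-0.6,0,0],
    [0,0,-0.7,0,0],
    [0,0,-0.7,0,0],
  ],
)

```text
t: 33.72
ee_pos: [0.5649, 0.0124, 0.1333]
tool_rot: [0.0, 0.86, 0.511, 0.001]
force: [0.2, 0.4, -1.7]
width: 0.0491
finger_force: 31.4
```

Call:
play_rows(
  rows=[
    [0.07,-0.07,0,0,0],
    [0.22,-0.21,0,0,0],
    [0.4,-0.39,0,0,0],
    [0.58,-0.565,0,0,0],
    [0.762,-0.742,0,0,0],
  ],
)

```text
t: 34.35
ee_pos: [0.5201, 0.1678, 0.1315]
tool_rot: [-0.0, 0.86, 0.511, -0.001]
force: [-0.5, 0.2, -1.9]
width: 0.0489
finger_force: 31.4
```

Call:
play_rows(
  rows=[
    [0.18,-0.175,0,0,0],
    [0.36,-0.35,0,0,0],
    [0.54,-0.525,0,0,0],
    [0.68,-0.66,0,0,0],
    [0.74,-0.72,0,0,0],
    [0.762,-0.742,0,0,0],
    [0.762,-0.742,0,0,0],
    [0.762,-0.742,0,0,0],
    [0.762,-0.742,0,0,0],
  ],
)

```text
t: 35.48
ee_pos: [0.4786, 0.3191, 0.1328]
tool_rot: [-0.0, 0.86, 0.511, 0.0]
force: [0.1, 0.1, -2.5]
width: 0.0485
finger_force: 31.5
```

```bash
python3 - <<'E'
from h import *
for c in('top','side'):
    im=img(c)
    for l in('mark','jar'):
        r=ctrl.regions_of(c,l)
        for d in r[:2]:
            print(c,l,round(d['confidence'],2),d['region'].sum(),np.mean(np.nonzero(d['region']),1)[::-1])
    u,v=proj(c,[.4785,.3197,.032]); u,v=int(u),int(v)
    cr=cv2.resize(im[v-60:v+60,max(0,u-70):u+70],None,fx=2.8,fy=4.2*2.8/4.2)
    cv2.imwrite(f'pics/{c}3.png',cv2.cvtColor(cr,cv2.COLOR_RGB2BGR))
a,b=[cv2.imread(f'pics/{c}3.png') for c in('top','side')]
cv2.imwrite('pics/both3.png',np.hstack([a,b]))
print([ctrl.state()[k] for k in('t','ee_pos','force','joint_pos')])
E
```

```text
top mark 0.88 430 [137.19302326 274.53488372]
top jar 0.96 435 [115.9816092  278.25287356]
top jar 0.22 544 [399.35477941 245.23345588]
side mark 0.88 717 [225.90376569 358.0292887 ]
side jar 0.7 187 [217.         332.17112299]
[35.775, array([0.47835483, 0.31957291, 0.13280754]), array([-0.20276015, -0.12654198, -1.13928209]), array([4.55036499e-01, 2.03085776e-01, 1.57772114e+00, 6.39242144e-05,
       1.36073297e+00, 9.53447396e-01])]
```

View pics/both3.png

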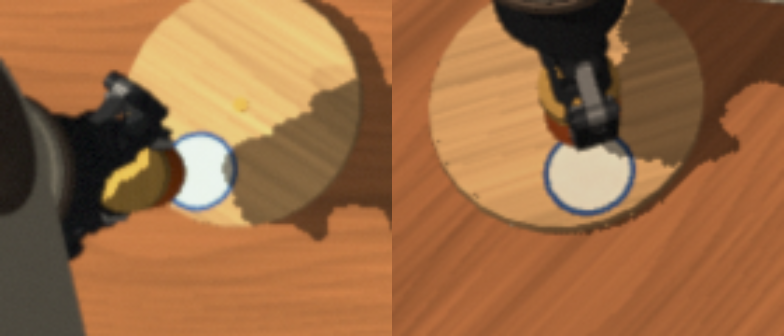

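The jar is held above the mark, and the mark hasn't moved. Lowering it.

Call:
play_rows(
  rows=[
    [0,0,0.1,0,0],
    [0,0,0.25,0,0],
    [0,0,0.38,0,0],
    [0,0,0.46,0,0],
    [0,0,0.51,0,0],
    [0,0,0.53,0,0],
    [0,0,0.53,0,0],
    [0,0,0.53,0,0],
  ],
)

```text
t: 36.78
ee_pos: [0.4785, 0.3198, 0.0538]
tool_rot: [-0.0, 0.86, 0.511, 0.0]
force: [1.2, 0.1, -2.5]
width: 0.0484
finger_force: 31.5
```

Call:
play_rows(
  rows=[
    [0,0,0.008,0,0],
    [0,0,0.014,0,0],
    [0,0,0.019,0,0],
    [0,0,0.024,0,0],
    [0,0,0.028,0,0],
    [0,0,0.031,0,0],
    [0,0,0.034,0,0],
    [0,0,0.034,0,0],
    [0,0,0.034,0,0],
  ],
)

```text
t: 37.9
ee_pos: [0.4784, 0.3197, 0.0483]
tool_rot: [-0.0, 0.86, 0.511, 0.0]
force: [0.1, 0.9, 0.6]
width: 0.049
finger_force: 31.6
```

Call:
play_rows(
  rows=[
    [0,0,0.002,0,0],
    [0,0,0.003,0,0],
    [0,0,0.003,0,0],
  ],
)

```text
t: 38.28
ee_pos: [0.4785, 0.3198, 0.0482]
tool_rot: [-0.0, 0.86, 0.511, 0.0]
force: [-1.7, 0.2, 6.4]
width: 0.0489
finger_force: 32.0
```

Call:
play_rows(
  rows=[
    [0,0,0,0,0.16],
    [0,0,0,0,0.22],
    [0,0,0,0,0.3],
    [0,0,0,0,0.45],
    [0,0,0,0,0.6],
    [0,0,0,0,0.6],
  ],
)

```text
t: 39.02
ee_pos: [0.4783, 0.3196, 0.0477]
tool_rot: [-0.0, 0.86, 0.511, 0.0]
force: [-0.5, -0.1, 0.8]
width: 0.0683
finger_force: 0.0
```

Call:
play_rows(
  rows=[
    [0,0,-0.03,0,0.6],
    [0,0,-0.1,0,0.6],
    [0,0,-0.3,0,0.6],
    [0,0,-0.7,0,0.6],
    [0,0,-1,0,0.6],
    [0,0,-1,0,0.6],
    [0,0,-1,0,0.6],
  ],
)

```text
t: 39.9
ee_pos: [0.4781, 0.3196, 0.1976]
tool_rot: [-0.0, 0.86, 0.511, -0.0]
force: [-0.2, 0.1, -0.1]
width: 0.0684
finger_force: 0.0
```

Call:
play_rows(
  rows=[
    [-0.1,0.08,-0.327,0.08,0.4],
    [-0.3,0.24,-0.327,0.16,0.2],
    [-0.64,0.5,-0.327,0.24,0.2],
    [-0.64,0.5,-0.327,0.32,0.2],
    [-0.64,0.5,-0.327,0.4,0.2],
    [-0.64,0.5,-0.327,0.48,0.2],
    [-0.64,0.5,-0.327,0.512,0.2],
    [-0.64,0.5,-0.327,0.512,0.2],
  ],
)

```text
t: 40.9
ee_pos: [0.498, 0.1994, 0.2457]
tool_rot: [0.0, 1.0, 0.0, -0.001]
force: [-0.5, -0.0, 0.2]
width: 0.0512
finger_force: 0.0
```

Call:
play_rows(
  rows=[
    [0.1,0.8,0,0,0.2],
    [0.1,0.8,0,0,0.2],
    [0.1,0.8,0,0,0.2],
    [0.1,0.8,0,0,0.2],
  ],
)

```text
t: 41.4
ee_pos: [0.5132, 0.0796, 0.2464]
tool_rot: [-0.0, 1.0, 0.0, -0.0]
force: [0.4, -0.2, 0.5]
width: 0.0517
finger_force: 0.0
```

Call:
play_rows(
  rows=[
    [0.1,0.8,0,0,0.2],
    [0.1,0.8,0,0,0.2],
    [0.1,0.8,0,0,0.2],
    [0.1,0.8,0,0,0.2],
    [0.1,0.8,0,0,0.2],
  ],
)

```text
t: 42.02
ee_pos: [0.5283, -0.039, 0.2468]
tool_rot: [-0.0, 1.0, 0.001, 0.0]
force: [0.4, 0.0, 1.0]
width: 0.0512
finger_force: 0.0
```

```bash
python3 - <<'E'
from h import *
for c in('top','side'):
    im=img(c,c+'4.png')
    m=ctrl.regions_of(c,'jar')[0]['region']; print(c,'jar',*bbox_fit(c,m,.478,.32,.062 if c=='top' else .032,.074,.025))
    d=ctrl.regions_of(c,'mark')[0]['region'].astype(np.uint8)
    # outer outline of mark: union with jar hides it; bottom-arc fit
    cs=max(cv2.findContours(d,0,1)[0],key=cv2.contourArea)[:,0]
    W=np.array([pt(c,u,v,.032)[:2] for u,v in cs]); W=W[cv2.convexHull((W*1000).astype(np.float32),returnPoints=False)[:,0]]
    f=least_squares(lambda p:np.hypot(*(W-p).T)-.031,[.478,.32],loss='soft_l1',f_scale=.001); print(c,'mark fit',f.x,d.sum())
    u,v=proj(c,[.4785,.3197,.032]); u,v=int(u),int(v)
    cr=cv2.resize(im[v-60:v+60,u-70:u+70],None,fx=2.8,fy=2.8,interpolation=cv2.INTER_CUBIC)
    cv2.imwrite(f'pics/{c}3.png',cv2.cvtColor(cr,cv2.COLOR_RGB2BGR))
a,b=[cv2.imread(f'pics/{c}3.png') for c in('top','side')]
cv2.imwrite('pics/both4.png',np.hstack([a,b]))
print(ctrl.state()['ee_pos'])
E
```

```text
top jar [0.47783192 0.31590428] 590 498.1684644561028
top mark fit [0.47998575 0.3200845 ] 182
side jar [0.47762822 0.31937517] 742 816.6043829463888
side mark fit [0.47796659 0.3201643 ] 209
[ 0.52833969 -0.04007103  0.24683674]
```

View pics/both4.png

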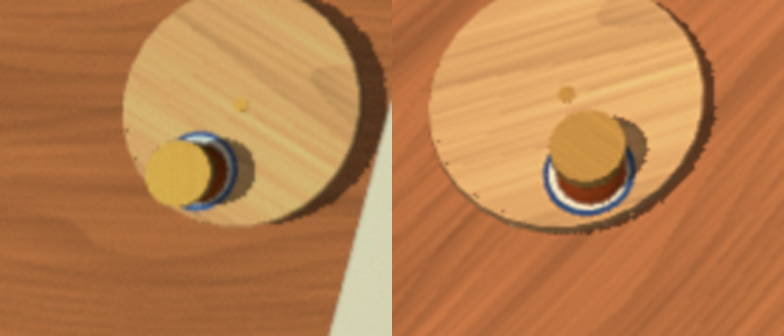

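The crops show the jar upright at the centre of the mark to about 1 mm, with the mark still at its first place. Now I return red, which comes first because it is nearest.

Call:
play_rows(
  rows=[
    [0.05,0.926,0,0,0.2],
    [0.05,0.926,0,0,0.2],
    [0.05,0.926,0,0,0.2],
    [0.05,0.926,0,0,0.2],
    [0.05,0.926,0,0,0.2],
    [0.05,0.926,0,0,0.2],
    [0.05,0.926,0,0,0.2],
  ],
)

```text
t: 43.2
ee_pos: [0.536, -0.1786, 0.247]
tool_rot: [-0.0, 1.0, 0.001, 0.0]
force: [0.9, 0.2, 0.6]
width: 0.0512
finger_force: 0.0
```

Call:
play_rows(
  rows=[
    [0,0,0.3,0,0.2],
    [0,0,0.6,0,0.2],
    [0,0,0.8,0,0.2],
    [0,0,0.92,0,0.2],
    [0,0,1,0,0.2],
    [0,0,1,0,0.2],
    [0,0,1,0,0.2],
  ],
)

```text
t: 44.08
ee_pos: [0.5363, -0.1796, 0.0978]
tool_rot: [0.0, 1.0, 0.0, 0.001]
force: [-0.6, 0.1, 0.9]
width: 0.0516
finger_force: 0.0
```

Call:
play_rows(
  rows=[
    [-0.004,-0.004,0.008,0,0.2],
    [-0.004,-0.004,0.008,0,0],
    [-0.004,-0.004,0.008,0,-0.15],
    [-0.004,-0.004,0.008,0,-0.25],
    [-0.004,-0.004,0.008,0,-0.4],
    [-0.004,-0.004,0.008,0,-0.5],
    [-0.004,-0.004,0.008,0,-0.5],
  ],
)

```text
t: 44.95
ee_pos: [0.5354, -0.179, 0.0958]
tool_rot: [0.0, 1.0, 0.0, 0.0]
force: [0.3, -3.2, 4.9]
width: 0.031
finger_force: 30.1
```

Call:
play_rows(
  rows=[
    [0,0,-0.05,0,-0.5],
    [0,0,-0.2,0,-0.5],
    [0,0,-0.45,0,-0.5],
    [0,0,-0.7,0,-0.5],
    [0,0,-0.9,0,-0.5],
    [0,0,-1,0,-0.5],
    [0,0,-1,0,-0.5],
  ],
)

```text
t: 45.82
ee_pos: [0.5354, -0.1788, 0.2458]
tool_rot: [0.0, 1.0, 0.0, 0.0]
force: [1.0, 0.0, -1.2]
width: 0.031
finger_force: 30.0
```

Call:
play_rows(
  rows=[
    [0.01,-0.1,0,0,-0.5],
    [0.04,-0.3,0,0,-0.5],
    [0.08,-0.58,0,0,-0.5],
    [0.117,-0.834,0,0,-0.5],
  ],
)

```text
t: 46.32
ee_pos: [0.5524, -0.0515, 0.2442]
tool_rot: [-0.0, 1.0, 0.0, -0.001]
force: [0.4, -0.4, -1.5]
width: 0.0312
finger_force: 30.0
```

Call:
play_rows(
  rows=[
    [0.035,-0.26,0,0,-0.5],
    [0.07,-0.5,0,0,-0.5],
    [0.1,-0.7,0,0,-0.5],
    [0.112,-0.8,0,0,-0.5],
    [0.117,-0.834,0,0,-0.5],
    [0.117,-0.834,0,0,-0.5],
    [0.117,-0.834,0,0,-0.5],
  ],
)

```text
t: 47.2
ee_pos: [0.5703, 0.0706, 0.2455]
tool_rot: [0.0, 1.0, -0.0, -0.0]
force: [0.2, 0.3, -1.4]
width: 0.0313
finger_force: 30.0
```

Call:
play_rows(
  rows=[
    [0,0,0.1,0,-0.5],
    [0,0,0.3,0,-0.5],
    [0,0,0.5,0,-0.5],
    [0,0,0.68,0,-0.5],
    [0,0,0.8,0,-0.5],
    [0,0,0.85,0,-0.5],
    [0,0,0.87,0,-0.5],
    [0,0,0.87,0,-0.5],
    [0,0,0.87,0,-0.5],
  ],
)

```text
t: 48.32
ee_pos: [0.5706, 0.0714, 0.1157]
tool_rot: [-0.0, 1.0, 0.0, 0.0]
force: [0.6, -0.5, -0.9]
width: 0.031
finger_force: 30.1
```

Call:
play_rows(
  rows=[
    [0,0,0.02,0,-0.5],
    [0,0,0.035,0,-0.5],
    [0,0,0.05,0,-0.5],
    [0,0,0.058,0,-0.5],
    [0,0,0.065,0,-0.5],
    [0,0,0.07,0,-0.5],
    [0,0,0.074,0,-0.5],
    [0,0,0.077,0,-0.5],
    [0,0,0.077,0,-0.5],
  ],
)

```text
t: 49.45
ee_pos: [0.5705, 0.0714, 0.1038]
tool_rot: [-0.0, 1.0, 0.0, 0.0]
force: [-0.1, -0.4, 2.4]
width: 0.0311
finger_force: 30.4
```

Call:
play_rows(
  rows=[
    [0,0,0,0,-0.1],
    [0,0,0,0,0.05],
    [0,0,0,0,0.2],
    [0,0,0,0,0.2],
  ],
)

```text
t: 49.95
ee_pos: [0.5703, 0.0714, 0.1035]
tool_rot: [-0.0, 1.0, 0.0, -0.0]
force: [0.1, 0.1, -0.4]
width: 0.0512
finger_force: 0.0
```

Call:
play_rows(
  rows=[
    [0,0,-0.1,0,0.2],
    [0,0,-0.4,0,0.2],
    [0,0,-0.8,0,0.2],
    [0,0,-0.95,0,0.2],
    [0,0,-0.95,0,0.2],
    [0,0,-0.95,0,0.2],
  ],
)

```text
t: 50.7
ee_pos: [0.57, 0.0714, 0.2454]
tool_rot: [-0.0, 1.0, 0.0, -0.0]
force: [0.8, 0.1, -0.4]
width: 0.051
finger_force: 0.0
```

Call:
play_rows(
  rows=[
    [-0.036,0.717,0,0,0.2],
    [-0.036,0.717,0,0,0.2],
    [-0.036,0.717,0,0,0.2],
  ],
)

```text
t: 51.08
ee_pos: [0.5644, -0.0387, 0.2447]
tool_rot: [-0.0, 1.0, -0.002, -0.001]
force: [0.3, 0.4, 1.3]
width: 0.0511
finger_force: 0.0
```

Call:
play_rows(
  rows=[
    [-0.036,0.717,0,0,0.2],
    [-0.036,0.717,0,0,0.2],
    [-0.036,0.717,0,0,0.2],
  ],
)

```text
t: 51.45
ee_pos: [0.5591, -0.1456, 0.2447]
tool_rot: [-0.0, 1.0, -0.001, -0.001]
force: [-0.2, -0.3, -0.7]
width: 0.051
finger_force: 0.0
```

Call:
play_rows(
  rows=[
    [-0.036,0.717,0,0,0.2],
    [-0.036,0.717,0,0,0.2],
    [-0.036,0.717,0,0,0.2],
    [-0.036,0.717,0,0,0.2],
    [-0.036,0.717,0,0,0.2],
    [-0.036,0.717,0,0,0.2],
    [-0.036,0.717,0,0,0.2],
    [-0.036,0.717,0,0,0.2],
  ],
)

```text
t: 52.45
ee_pos: [0.5542, -0.2511, 0.2461]
tool_rot: [0.0, 1.0, 0.0, 0.0]
force: [0.1, 0.7, -0.0]
width: 0.0513
finger_force: 0.0
```

Call:
play_rows(
  rows=[
    [0,0,0.3,0,0.2],
    [0,0,0.6,0,0.2],
    [0,0,0.8,0,0.2],
    [0,0,0.92,0,0.2],
    [0,0,1,0,0.2],
    [0,0,1,0,0.2],
    [0,0,1,0,0.2],
  ],
)

```text
t: 53.32
ee_pos: [0.5546, -0.2515, 0.0971]
tool_rot: [0.0, 1.0, 0.0, 0.001]
force: [-0.2, 0.6, -0.1]
width: 0.0512
finger_force: 0.0
```

Call:
play_rows(
  rows=[
    [0,0,0,0,0.2],
    [0,0,0,0,0],
    [0,0,0,0,-0.15],
    [0,0,0,0,-0.25],
    [0,0,0,0,-0.4],
    [0,0,0,0,-0.5],
    [0,0,0,0,-0.5],
  ],
)

```text
t: 54.2
ee_pos: [0.5543, -0.2515, 0.0963]
tool_rot: [0.0, 1.0, 0.0, 0.0]
force: [-0.9, -3.5, 4.9]
width: 0.0315
finger_force: 30.2
```

Call:
play_rows(
  rows=[
    [0,0,-0.05,0,-0.5],
    [0,0,-0.2,0,-0.5],
    [0,0,-0.45,0,-0.5],
    [0,0,-0.7,0,-0.5],
    [0,0,-0.9,0,-0.5],
    [0,0,-1,0,-0.5],
    [0,0,-1,0,-0.5],
  ],
)

```text
t: 55.08
ee_pos: [0.5543, -0.2512, 0.2462]
tool_rot: [0.0, 1.0, 0.0, 0.0]
force: [0.2, 0.1, -3.5]
width: 0.031
finger_force: 30.3
```

Call:
play_rows(
  rows=[
    [-0.02,-0.1,0,0,-0.5],
    [-0.06,-0.3,0,0,-0.5],
    [-0.12,-0.6,0,0,-0.5],
    [-0.172,-0.887,0,0,-0.5],
  ],
)

```text
t: 55.58
ee_pos: [0.5272, -0.1161, 0.2446]
tool_rot: [-0.001, 1.0, 0.0, -0.001]
force: [0.7, -0.8, -3.2]
width: 0.0313
finger_force: 30.3
```

Call:
play_rows(
  rows=[
    [-0.06,-0.3,0,0,-0.5],
    [-0.11,-0.58,0,0,-0.5],
    [-0.15,-0.78,0,0,-0.5],
    [-0.168,-0.86,0,0,-0.5],
    [-0.172,-0.887,0,0,-0.5],
    [-0.172,-0.887,0,0,-0.5],
    [-0.172,-0.887,0,0,-0.5],
  ],
)

```text
t: 56.45
ee_pos: [0.5027, 0.0141, 0.2458]
tool_rot: [0.0, 1.0, -0.0, -0.0]
force: [0.1, -0.5, -2.6]
width: 0.031
finger_force: 30.3
```

Call:
play_rows(
  rows=[
    [0,0,0.1,0,-0.5],
    [0,0,0.3,0,-0.5],
    [0,0,0.5,0,-0.5],
    [0,0,0.68,0,-0.5],
    [0,0,0.8,0,-0.5],
    [0,0,0.85,0,-0.5],
    [0,0,0.87,0,-0.5],
    [0,0,0.87,0,-0.5],
    [0,0,0.87,0,-0.5],
  ],
)

```text
t: 57.58
ee_pos: [0.5028, 0.0148, 0.1162]
tool_rot: [0.0, 1.0, 0.0, 0.001]
force: [-0.5, 0.5, -2.3]
width: 0.031
finger_force: 30.4
```

Call:
play_rows(
  rows=[
    [0,0,0.02,0,-0.5],
    [0,0,0.035,0,-0.5],
    [0,0,0.05,0,-0.5],
    [0,0,0.058,0,-0.5],
    [0,0,0.065,0,-0.5],
    [0,0,0.07,0,-0.5],
    [0,0,0.074,0,-0.5],
    [0,0,0.077,0,-0.5],
    [0,0,0.077,0,-0.5],
  ],
)

```text
t: 58.7
ee_pos: [0.5027, 0.0148, 0.1042]
tool_rot: [-0.0, 1.0, 0.0, 0.0]
force: [-0.3, -0.5, 1.3]
width: 0.0314
finger_force: 30.8
```

Call:
play_rows(
  rows=[
    [0,0,0.001,0,-0.5],
    [0,0,0.001,0,-0.1],
    [0,0,0.001,0,0.05],
    [0,0,0.001,0,0.2],
    [0,0,0.001,0,0.2],
  ],
)

```text
t: 59.32
ee_pos: [0.5025, 0.0148, 0.1038]
tool_rot: [-0.0, 1.0, 0.0, -0.0]
force: [-0.0, 0.7, -0.8]
width: 0.0513
finger_force: 0.0
```

Call:
play_rows(
  rows=[
    [0,0,-0.1,0,0.2],
    [0,0,-0.4,0,0.2],
    [0,0,-0.8,0,0.2],
    [0,0,-0.95,0,0.2],
    [0,0,-0.95,0,0.2],
    [0,0,-0.95,0,0.2],
  ],
)

```text
t: 60.08
ee_pos: [0.5022, 0.0149, 0.2458]
tool_rot: [-0.0, 1.0, 0.0, -0.0]
force: [-0.3, 0.2, -0.5]
width: 0.0511
finger_force: 0.0
```

Call:
play_rows(
  rows=[
    [0.157,0.75,0,0,0.2],
    [0.157,0.75,0,0,0.2],
    [0.157,0.75,0,0,0.2],
  ],
)

```text
t: 60.45
ee_pos: [0.5259, -0.1004, 0.2446]
tool_rot: [-0.0, 1.0, -0.002, -0.001]
force: [0.1, 0.4, 0.2]
width: 0.0514
finger_force: 0.0
```

Call:
play_rows(
  rows=[
    [0.157,0.75,0,0,0.2],
    [0.157,0.75,0,0,0.2],
    [0.157,0.75,0,0,0.2],
  ],
)

```text
t: 60.82
ee_pos: [0.5495, -0.2123, 0.2445]
tool_rot: [-0.001, 1.0, -0.001, -0.001]
force: [-0.7, 0.8, -0.7]
width: 0.0512
finger_force: 0.0
```

Call:
play_rows(
  rows=[
    [0.157,0.75,0,0,0.2],
    [0.157,0.75,0,0,0.2],
    [0.157,0.75,0,0,0.2],
    [0.157,0.75,0,0,0.2],
    [0.157,0.75,0,0,0.2],
    [0.157,0.75,0,0,0.2],
    [0.157,0.75,0,0,0.2],
    [0.157,0.75,0,0,0.2],
  ],
)

```text
t: 61.82
ee_pos: [0.5733, -0.3224, 0.2464]
tool_rot: [-0.0, 1.0, 0.0, 0.0]
force: [-0.3, 0.3, -0.3]
width: 0.0515
finger_force: 0.0
```

Call:
play_rows(
  rows=[
    [0,0,0.3,0,0.2],
    [0,0,0.6,0,0.2],
    [0,0,0.8,0,0.2],
    [0,0,0.92,0,0.2],
    [0,0,1,0,0.2],
    [0,0,1,0,0.2],
    [0,0,1,0,0.2],
  ],
)

```text
t: 62.7
ee_pos: [0.5737, -0.323, 0.0975]
tool_rot: [0.0, 1.0, 0.0, 0.001]
force: [-0.0, 1.1, 0.3]
width: 0.0511
finger_force: 0.0
```

Call:
play_rows(
  rows=[
    [0,0,0,0,0.2],
    [0,0,0,0,0],
    [0,0,0,0,-0.15],
    [0,0,0,0,-0.25],
    [0,0,0,0,-0.4],
    [0,0,0,0,-0.5],
    [0,0,0,0,-0.5],
  ],
)

```text
t: 63.58
ee_pos: [0.5733, -0.3229, 0.0965]
tool_rot: [0.0, 1.0, 0.0, 0.0]
force: [0.1, -2.4, 4.4]
width: 0.0313
finger_force: 30.4
```

Call:
play_rows(
  rows=[
    [0,0,-0.05,0,-0.5],
    [0,0,-0.2,0,-0.5],
    [0,0,-0.45,0,-0.5],
    [0,0,-0.7,0,-0.5],
    [0,0,-0.9,0,-0.5],
    [0,0,-1,0,-0.5],
    [0,0,-1,0,-0.5],
  ],
)

```text
t: 64.45
ee_pos: [0.5734, -0.3226, 0.2465]
tool_rot: [0.0, 1.0, 0.0, 0.0]
force: [-0.1, 0.1, -2.4]
width: 0.0314
finger_force: 30.2
```

Call:
play_rows(
  rows=[
    [-0.01,-0.1,0,0,-0.5],
    [-0.02,-0.3,0,0,-0.5],
    [-0.04,-0.6,0,0,-0.5],
    [-0.055,-0.92,0,0,-0.5],
  ],
)

```text
t: 64.95
ee_pos: [0.5641, -0.1825, 0.2448]
tool_rot: [-0.001, 1.0, -0.0, -0.001]
force: [0.9, 0.2, -2.7]
width: 0.0311
finger_force: 30.2
```

Call:
play_rows(
  rows=[
    [-0.01,-0.3,0,0,-0.5],
    [-0.03,-0.6,0,0,-0.5],
    [-0.05,-0.8,0,0,-0.5],
    [-0.055,-0.9,0,0,-0.5],
    [-0.055,-0.92,0,0,-0.5],
    [-0.055,-0.92,0,0,-0.5],
    [-0.055,-0.92,0,0,-0.5],
  ],
)

```text
t: 65.82
ee_pos: [0.5567, -0.0475, 0.2461]
tool_rot: [-0.0, 1.0, -0.0, -0.0]
force: [-0.3, 0.5, -2.2]
width: 0.0313
finger_force: 30.1
```

Call:
play_rows(
  rows=[
    [0,0,0.1,0,-0.5],
    [0,0,0.3,0,-0.5],
    [0,0,0.5,0,-0.5],
    [0,0,0.68,0,-0.5],
    [0,0,0.8,0,-0.5],
    [0,0,0.85,0,-0.5],
    [0,0,0.87,0,-0.5],
    [0,0,0.87,0,-0.5],
    [0,0,0.87,0,-0.5],
  ],
)

```text
t: 66.95
ee_pos: [0.557, -0.0467, 0.1165]
tool_rot: [0.0, 1.0, 0.0, 0.001]
force: [-0.3, 0.2, -2.8]
width: 0.0314
finger_force: 30.1
```

Call:
play_rows(
  rows=[
    [0,0,0.02,0,-0.5],
    [0,0,0.035,0,-0.5],
    [0,0,0.05,0,-0.5],
    [0,0,0.058,0,-0.5],
    [0,0,0.065,0,-0.5],
    [0,0,0.07,0,-0.5],
    [0,0,0.074,0,-0.5],
    [0,0,0.077,0,-0.5],
    [0,0,0.077,0,-0.5],
  ],
)

```text
t: 68.08
ee_pos: [0.5568, -0.0467, 0.1045]
tool_rot: [-0.0, 1.0, 0.0, 0.0]
force: [-1.1, 0.0, 1.6]
width: 0.0311
finger_force: 30.6
```

Contact. Release, rise, retreat toward −y and look.

Call:
play_rows(
  rows=[
    [0,0,0.001,0,-0.5],
    [0,0,0.001,0,-0.1],
    [0,0,0.001,0,0.05],
    [0,0,0.001,0,0.2],
    [0,0,0.001,0,0.2],
  ],
)

```text
t: 68.7
ee_pos: [0.5567, -0.0466, 0.1041]
tool_rot: [-0.0, 1.0, 0.0, -0.0]
force: [-0.4, 0.5, -0.3]
width: 0.0512
finger_force: 0.0
```

Call:
play_rows(
  rows=[
    [0,0,-0.1,0,0.2],
    [0,0,-0.4,0,0.2],
    [0,0,-0.8,0,0.2],
    [0,0,-1,0,0.2],
    [0,0,-1,0,0.2],
  ],
)

```text
t: 69.32
ee_pos: [0.5574, -0.0468, 0.2577]
tool_rot: [0.0, 1.0, 0.0, 0.002]
force: [0.3, -0.7, -0.4]
width: 0.0511
finger_force: 0.0
```

Call:
play_rows(
  rows=[
    [0,1,0,0,0.2],
    [0,1,0,0,0.2],
    [0,1,0,0,0.2],
    [0,1,0,0,0.2],
  ],
)

```text
t: 69.82
ee_pos: [0.5562, -0.1982, 0.2533]
tool_rot: [-0.0, 1.0, -0.001, -0.001]
force: [0.2, 0.2, -0.7]
width: 0.0511
finger_force: 0.0
```

Call:
play_rows(
  rows=[
    [-0.5,1,0,0,0.2],
    [-0.5,1,0,0,0.2],
    [-0.5,1,0,0,0.2],
    [-0.5,1,0,0,0.2],
    [-0.5,1,0,0,0.2],
    [-0.5,1,0,0,0.2],
  ],
)

```text
t: 70.58
ee_pos: [0.4824, -0.3454, 0.2541]
tool_rot: [-0.0, 1.0, 0.001, 0.0]
force: [-0.6, -0.1, 1.0]
width: 0.051
finger_force: 0.0
```

```bash
python3 - <<'E'
from h import *
for c in('top','side'):
    im=img(c,c+'5.png')
    for n,x,y in(('red',.56,.07),('blue',.55,-.043),('white',.497,.015)):
        m=colmask(im,n,c,[x,y,.12]); print(c,n,*bbox_fit(c,m,x,y,.104,.134,.016))
    for l in('plane','gouge','mark'): print(l,ctrl.recognise(c,l)[0]['location'])
im=img('top'); cv2.imwrite('pics/f.png',cv2.cvtColor(cv2.resize(im[190:310,90:330],None,fx=3.3,fy=3.3,interpolation=cv2.INTER_CUBIC),cv2.COLOR_RGB2BGR))
s=ctrl.state();print(s['t'],s['ee_pos'])
E
```

```text
top red [0.57127929 0.07245332] 217 236.75744914403185
top blue [ 0.55706388 -0.04626775] 226 222.57134770811535
top white [0.50252429 0.0159988 ] 227 224.273587631993
plane [0.7031, 0.1283, 0.0234]
gouge [0.7196, -0.1225, 0.0226]
mark [0.481, 0.3021, 0.0338]
side red [0.56991369 0.07197008] 260 293.89272063574754
side blue [ 0.55557644 -0.04533747] 220 272.23586490307935
side white [0.50381133 0.00929174] 7 293.674853883218
plane [0.6944, 0.1389, 0.0206]
gouge [0.7123, -0.105, 0.0169]
mark [0.4649, 0.3348, 0.0303]
71.025 [ 0.4817926  -0.34659437  0.25408809]
```

View pics/f.png

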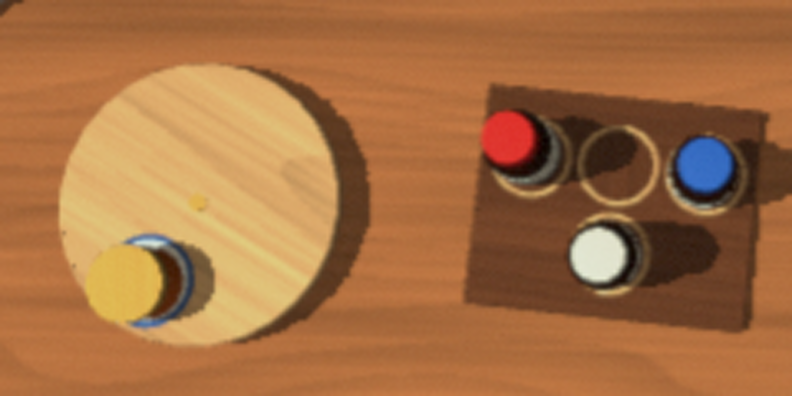

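Every bottle is back in its ring, within about 1.5 mm of where it started. The jar is on the mark, the mark hasn't turned, and the plane and gouge haven't moved. I'll hand in.

```bash
python3 -c "
from cell import ctrl
print(ctrl.hand_in())"
```

```text
the job is handed in; nothing more can be done
None
```

The job is handed in at about 71 s of the 144 s allowed; no verdict came back. By the last camera check the jar stands on the unturned mark (about 1 mm off centre), the three bottles are back within about 1.5 mm of their starting places, and the plane and gouge were not moved.

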